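# Hang the counter bin's gate and pour the wooden beads in

## Robot

A 6-joint arm with a two-finger parallel gripper is mounted at the origin on the work surface. World frame = base frame: x ahead of the robot, y to its left, z up, the work surface at z = 0. Lengths are in m, angles in degrees, forces in N, time in s.
With the tool pointing down it reaches from about 0.3 to 0.75 m from the base axis. Payload 8.5 kg.
Tool frame: the origin (TCP) lies on the centre line of the jaws, within the pads' length; the fingertips stand 22 mm ahead of it and the grasp point (between the pads) lies 3 mm ahead of it (env.tip_reach is the distance from the TCP to the fingertips, in m); y points along the fingers, z is the direction in which the jaws open and shut, and the axes are right-handed (so a half turn about y gives the same grasp; the last joint's range is limited). The gripper opens to 85 mm and grips with 20 to 120 N. Pads are 22 mm wide; open, the fingers measure 114 mm over their backs; the gripper's body (76 mm by 85 mm) begins 54 mm behind the grasp point. The pads swing forward as they close: fully open they stand 13 mm farther back than shut.
Start: joints at [-81.263, 21.807, 74.336, -0, 83.858, -12.336], TCP at [0.198, -0.513, 0.253] pointing down, gripper open.
Joint ranges: [-178.18, 178.18], [-50.72, 133.34], [12.68, 142.11], [-81.47, 261.47], [9.98, 163.14], [-165.26, 165.26]. Speed limits (degrees/s): [136.94, 136.94, 180, 180, 180, 180].

## Interface

Orientations are given as a 3x3 rotation matrix whose columns are the frame's x, y, z axes.
In Python, from rig import env, get_image gives the robot as it stands. The module is installed in compiled form; this text tells all that it offers.
- The arm moves only by the tool carry_out, never from a script. Its argument "targets" is a list that holds one entry, the list of rows, each a list of 7 numbers: the closure, from 0 (fully open) to 1 (shut), then the shift along the world's x, y, z in mm, then the turn, a rotation vector about the world's x, y, z in degrees. In form: [[[claw, dx, dy, dz, ax, ay, az], ...]]. A call has 1 to 20 rows; each row is the pose to reach, as a shift and turn from the pose commanded when the call began; what a row does not reach only later rows make up. A row lasts 1/12 s, in which the tool goes at most 41.7 mm and 7.16 degrees, less where a joint would pass 70% of its speed; a pose out of reach is approached as far as the arm can. A call with a gripper value outside its range is refused whole. The fingers move at their own pace and stop on an object; "squeeze" is the grip in N (left out, the last holds). Time passes only in rows, so rows that repeat a pose let the fingers close. It gives the time, the measured TCP pose, the force and the opening at its end, in the units of the state.
- env.observe(): the state, without advancing time (a new reading comes with each control period).
- get_image(name): name is "scene" or "top"; returns a dict with "img" (480x640x3 uint8, red, green, blue), "fx", "fy", "cx", "cy" (pixels), "rvec" (rotation vector, rad) and "tvec" (3), from world to camera coordinates, as OpenCV has them. Camera axes: x right, y down, z forward; pixel columns grow to the right and rows downward; lengths in m; the calibration is good to about 2 mm. A picture is of the moment at which its call begins. There is no depth.
- env.close_job(): hands the job in, once; it reports no verdict.
The state is a dict: "time_s": time; "q": joint angles; "qvel": joint speeds; "joint_efforts": joint torques, N m; "position": TCP position; "tool_rot": TCP orientation; "ft_force": force on the tool from outside, world axes, zero at the start; "wrist_torque": the same for the moment, N m; "grip_width": finger opening in m.
Only numpy, scipy, OpenCV 4.12 (cv2) and the standard library are available. Lean on these libraries where they do the work, as an engineer would, in place of code of your own. Each camera call takes 0.05 s, during which the arm holds its last target.

## Task

First close the open front of the wooden counter bin by hanging its green gate on the two pins, both knuckles fully down and the free end down behind the brass lip. Then pour all eight beads from the red cup into the bin and stand the empty cup upright on the counter, leaving the other goods where they are.

Things in the scene. Friction and masses are not known exactly. Their poses are not given: they have to be found in the camera images.
- bay: Open-topped light wooden counter bin with no front, fixed. Origin on the counter; -x is its open front, +y the hinge side, z up. Floor slab 10 mm thick, x -115 to 67 mm, y +-95 mm (its front strip is the sill). Inside room: x -85 to 56, y +-70 mm. Side and back walls 10 mm thick, tops 90 mm above the counter; the side walls end in front at x = -85. A brass lip (x -111 to -105, y -85 to -55, top 22 mm above the counter) stands on the sill in front of the gate's free end.
- bay_centre (a point): Middle of the bin's inner floor, 10 mm above the counter.
- pintle_low (a point): Foot of the lower pintle pin, on its bracket's top face, 16 mm above the counter, at x -95, y +90 mm of the bin. Steel pin, 8 mm thick, upright, 16 mm high with round tip. Brass bracket 8 mm thick under it, 45 x 20 mm, reaching back (bin x -105 to -60).
- pintle_high (a point): Foot of the upper pintle pin, same pin and bracket, straight above the lower one, 74 mm above the counter (bracket's underside at 66 mm). To get on, the lower knuckle must come in from the front between lower pin tip (32 mm) and upper bracket (66 mm), then go down.
- sill_end (a point): Point on the sill (10 mm above the counter) where the lower free corner of the gate belongs, between the lip and the right wall's front end; the 12 mm leaf has 4 mm play either way there.
- gate_centre (a point): Centre of the loose gate's leaf: green board with plywood panel, 12 mm thick (x), 150 mm wide (y), 90 mm high (z), 140 g. At the start it stands upright in the rack, foot 8 mm above the counter. Gripped across its thickness at the top edge. Hung and closed, its axes are parallel to the bin's and its foot stands on the sill.
- knuckle_low (a point): Bottom centre of the bore of the gate's lower brass knuckle: 20 x 20 x 12 mm block, square 13 mm bore along z, at x 0, y +90, z -39 mm from gate_centre. Hung, it lies on pintle_low.
- knuckle_high (a point): Bottom centre of the upper knuckle's bore, same block, at x 0, y +90, z +19 mm from gate_centre. Hung, it lies on pintle_high.
- gate_free (a point): Point on the gate's foot near its free end: x 0, y -70, z -45 mm from gate_centre. Hung, it lies on sill_end.
- rack: Fixed dark wooden slotted stand for the gate, 80 x 120 mm (x, y), origin on the counter; base 8 mm thick, two cheeks along y, 32 mm high above the counter, with a 16 mm slot between them.
- cup_handle (a point): Centre to grip of the white tab handle of the loose red cup: tab 26 mm (x) x 14 mm (y) x 62 mm (z), from 41 to 103 mm above the cup's foot; this point is 85 mm above the foot and 92 mm to -x of the cup's axis. Fingers go on its y faces, from above. x and y axes are those of the cup, z is the cup's axis, up.
- cup_centre (a point): Centre of the loose red cup, on its axis, 34 mm above its foot: flared round cup, 60 mm wide at the foot, 120 mm at the rim, 68 mm high, wall 3 mm, 160 g; holds the eight beads at the start.
- bead0: Loose wooden barrel bead (yellow, blue, white or green), 20 mm in diameter, 18 mm long, 12 g; origin at its centre. In the cup at the start.
- bead1: Loose wooden barrel bead (yellow, blue, white or green), 20 mm in diameter, 18 mm long, 12 g; origin at its centre. In the cup at the start.
- bead2: Loose wooden barrel bead (yellow, blue, white or green), 20 mm in diameter, 18 mm long, 12 g; origin at its centre. In the cup at the start.
- bead3: Loose wooden barrel bead (yellow, blue, white or green), 20 mm in diameter, 18 mm long, 12 g; origin at its centre. In the cup at the start.
- bead4: Loose wooden barrel bead (yellow, blue, white or green), 20 mm in diameter, 18 mm long, 12 g; origin at its centre. In the cup at the start.
- bead5: Loose wooden barrel bead (yellow, blue, white or green), 20 mm in diameter, 18 mm long, 12 g; origin at its centre. In the cup at the start.
- bead6: Loose wooden barrel bead (yellow, blue, white or green), 20 mm in diameter, 18 mm long, 12 g; origin at its centre. In the cup at the start.
- bead7: Loose wooden barrel bead (yellow, blue, white or green), 20 mm in diameter, 18 mm long, 12 g; origin at its centre. In the cup at the start.
- flask: Bystander: red vacuum flask, 84 mm wide, 235 mm tall, origin at its foot's centre.
- camera: Bystander: black camera, 80 x 125 x 88 mm, origin under its centre.
- toy_car: Bystander: blue and white toy car, 50 x 105 x 56 mm, origin under its centre.
- tea_tin: Bystander: yellow tin with brass lid, 79 x 79 x 121 mm, origin under its centre.
There are look-alikes about, which are no part of the job. What is shaped like the part that bears gate_centre but blue is not meant.

How it is judged (in metres and radians):
On the way, in this order (a step that is already met when the one before it is completed fails the run):
1. the gate hangs on both pins, closed, and is let go (horizontal distance between knuckle_low and pintle_low below 0.005 m and horizontal distance between knuckle_high and pintle_high below 0.005 m and z of knuckle_low in the frame of bay between 0.011 and 0.02 m and z of knuckle_high in the frame of bay between 0.069 and 0.078 m and x of gate_free in the frame of bay between -0.102 and -0.086 m and angle between gate_centre's own z axis and vertical below 0.08 rad and contact force between the fingers and gate below 0.1 N), for 0.2 s.
2. the cup is tipped over the bin (angle between cup_centre's own z axis and vertical above 0.8 rad and horizontal distance between cup_centre and bay_centre below 0.2 m), for 0.05 s.
3. all eight beads lie in the bin (x of bead0 in the frame of bay between -0.092 and 0.058 m and y of bead0 in the frame of bay between -0.072 and 0.072 m and z of each of bead0, bead1, bead2, bead3, bead4, bead5, bead6, bead7 in the frame of bay below 0.08 m and x of bead1 in the frame of bay between -0.092 and 0.058 m and y of bead1 in the frame of bay between -0.072 and 0.072 m and x of bead2 in the frame of bay between -0.092 and 0.058 m and y of bead2 in the frame of bay between -0.072 and 0.072 m and x of bead3 in the frame of bay between -0.092 and 0.058 m and y of bead3 in the frame of bay between -0.072 and 0.072 m and x of bead4 in the frame of bay between -0.092 and 0.058 m and y of bead4 in the frame of bay between -0.072 and 0.072 m and x of bead5 in the frame of bay between -0.092 and 0.058 m and y of bead5 in the frame of bay between -0.072 and 0.072 m and x of bead6 in the frame of bay between -0.092 and 0.058 m and y of bead6 in the frame of bay between -0.072 and 0.072 m and x of bead7 in the frame of bay between -0.092 and 0.058 m and y of bead7 in the frame of bay between -0.072 and 0.072 m), for 0.2 s.
At the end, for the whole second after the job is handed in: Gate on both pins (5 mm sideways, knuckles down within 5 mm), upright within 0.08 rad, free end within 8 mm of closed; all eight beads at rest inside the bin, below 80 mm; cup upright within 0.1 rad, standing on the counter (height within 5 mm), at rest (all of step 3 and horizontal distance between knuckle_low and pintle_low below 0.005 m and horizontal distance between knuckle_high and pintle_high below 0.005 m and z of knuckle_low in the frame of bay between 0.011 and 0.02 m and z of knuckle_high in the frame of bay between 0.069 and 0.078 m and x of gate_free in the frame of bay between -0.102 and -0.086 m and angle between gate_centre's own z axis and vertical below 0.08 rad and linear speed of each of bead0, bead1, bead2, bead3, bead4, bead5, bead6, bead7 below 0.05 m/s and angle between cup_centre's own z axis and vertical below 0.1 rad and height (world z) of cup_centre between 0.029 and 0.039 m and linear speed of each of cup, gate below 0.02 m/s); the robot touches nothing.
It fails at once if the flask is moved more than 40 mm (distance of flask from where it was at the start of the episode above 0.04 m).
It fails at once if the camera is moved more than 40 mm (distance of camera from where it was at the start of the episode above 0.04 m).
It fails at once if the toy car is moved more than 40 mm (distance of toy_car from where it was at the start of the episode above 0.04 m).
It fails at once if the tea tin is moved more than 40 mm (distance of tea_tin from where it was at the start of the episode above 0.04 m).
It also fails if it takes over 64 s, if anything falls off the work surface, if the arm or the gripper's body presses on something with over 40 N, if the wrist force passes 120 N, or if a joint passes its speed limit or range.

## Working session

There is one attempt and no reset: what is moved stays moved. The work goes in short steps, Python scripts to look and compute and a tool call to move; the robot and the scene stay as the last step left them, time stands still between calls to the robot, and variables do not carry over. Pictures are saved under pics/ and viewed, and the job is handed in when it is done.

Besides the shell and the picture viewer there is one more tool, called by a JSON object that holds its "op" and its "data". carry_out: Moves the arm, as the interface text tells. Its arguments: {"type":"object","properties":{"targets":{"type":"array"},"squeeze":{"type":"number"}},"required":["targets"]}

```bash
mkdir -p pics; ls; python3 - <<'E'
from rig import env,get_image
import cv2,numpy as np
for n in ("scene","top"):
    d=get_image(n); cv2.imwrite(f"pics/{n}0.png",d["img"][:,:,::-1]); 
    R=cv2.Rodrigues(np.array(d["rvec"],float))[0]; print(n,d["fx"],d["fy"],d["cx"],d["cy"],"cam pos",-R.T@np.array(d["tvec"]).ravel(), R.round(3).tolist())
s=env.observe(); print(s,env.tip_reach)
E
```

```text
pics
scene 510.2669490449527 510.2669490449527 315.38702918335673 228.58501644503454 cam pos [ 1.12782124 -0.71441227  0.93152204] [[0.773, 0.635, -0.009], [0.43, -0.534, -0.728], [-0.467, 0.559, -0.686]]
top 437.1824234183316 437.1824234183316 315.76254047006586 235.96808572598698 cam pos [ 0.43062553 -0.0241797   1.31581689] [[0.014, -1.0, 0.009], [-0.993, -0.015, -0.118], [0.118, -0.008, -0.993]]
{'time_s': 0.1, 'q': array([-8.12626557e+01,  2.18360008e+01,  7.43776221e+01, -6.16174781e-04,
        8.38579677e+01, -1.23350012e+01]), 'qvel': array([ 0.0053615 , -0.00696594, -0.03764797, -0.03600616,  0.00480988,
        0.03763771]), 'joint_efforts': array([ 3.38226797e-03, -4.49223804e+01, -2.31655544e+01, -3.26516465e-04,
        3.59168873e-03,  4.06171438e-06]), 'position': array([ 0.19771783, -0.51299044,  0.2528005 ]), 'tool_rot': array([[-9.33126793e-01, -2.00372596e-04,  3.59547422e-01],
       [-3.59547386e-01,  1.23336729e-03, -9.33126013e-01],
       [-2.56481146e-04, -9.99999219e-01, -1.22293150e-03]]), 'ft_force': array([ 0.27491235, -0.09715673,  0.7526465 ]), 'wrist_torque': array([ 0.03268614, -0.01337447,  0.04567746]), 'grip_width': 0.08526525917603246} 0.022
```

View pics/scene0.png

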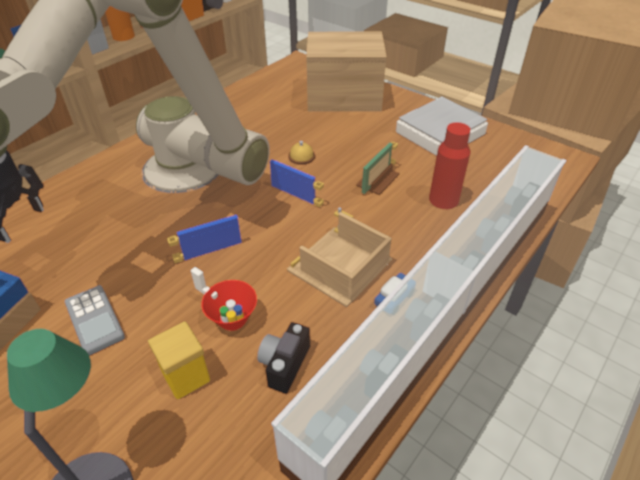

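View pics/top0.png

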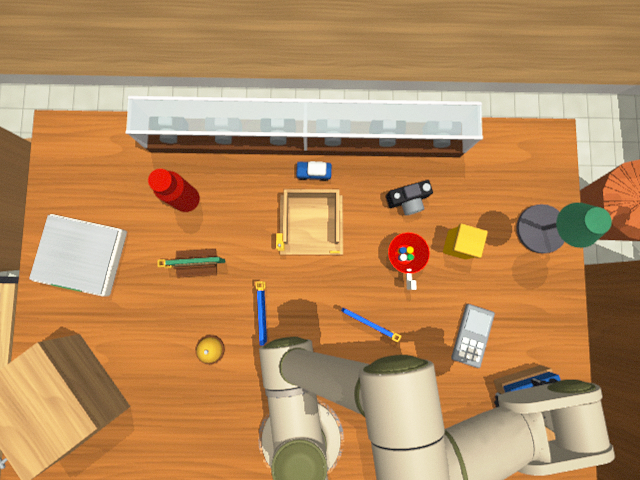

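The top view shows the candidates for the gate: the green board in the dark rack at top (190,261) / scene (378,168); blue look-alikes at top (262,312) and (370,323), scene (292,180) and (208,237). I choose the green one. The red cup is at top (408,253), its handle at (411,282); the red flask at (170,190) is not the cup. The bin is at top (311,222) with brackets at (280,241).

```bash
cat > h.py <<'E'
import cv2,numpy as np
from rig import env,get_image
def cam(n):
    d=get_image(n); d["K"]=np.array([[d["fx"],0,d["cx"]],[0,d["fy"],d["cy"]],[0,0,1.]])
    d["R"]=cv2.Rodrigues(np.array(d["rvec"],float))[0]; d["t"]=np.array(d["tvec"],float).ravel(); d["C"]=-d["R"].T@d["t"]; return d
def ray(d,p):
    v=d["R"].T@np.linalg.inv(d["K"])@np.array([p[0],p[1],1.]); return d["C"],v
def onz(d,p,z):
    C,v=ray(d,p); return C+v*(z-C[2])/v[2]
def proj(d,X):
    x=d["K"]@(d["R"]@np.array(X)+d["t"]); return x[:2]/x[2]
def tri(da,pa,db,pb):
    P=[d["K"]@np.c_[d["R"],d["t"]] for d in(da,db)]
    X=cv2.triangulatePoints(P[0],P[1],np.array(pa,float).reshape(2,1),np.array(pb,float).reshape(2,1)).ravel(); X=X[:3]/X[3]
    return X,np.linalg.norm(proj(da,X)-pa),np.linalg.norm(proj(db,X)-pb)
def crop(d,x,y,w,h,s,name,marks=()):
    im=d["img"][y:y+h,x:x+w,::-1]; im=cv2.resize(im,None,fx=s,fy=s,interpolation=cv2.INTER_CUBIC)
    for k in range(0,w,10): cv2.line(im,(k*s,0),(k*s,6 if (x+k)%50 else 14),(255,255,255),1)
    for k in range(0,h,10): cv2.line(im,(0,k*s),(6 if (y+k)%50 else 14,k*s),(255,255,255),1)
    for m in marks: cv2.circle(im,(int((m[0]-x+.5)*s),int((m[1]-y+.5)*s)),3,(255,0,255),-1)
    cv2.imwrite("pics/"+name+".png",im)
E
python3 - <<'E'
from h import *
t=cam("top");s=cam("scene")
crop(t,150,230,90,60,8,"gate_top"); crop(s,350,135,60,70,8,"gate_sc")
crop(t,265,175,95,90,6,"bay_top"); crop(s,280,200,120,110,6,"bay_sc")
E
```

```text
(no output)
```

View pics/gate_top.png

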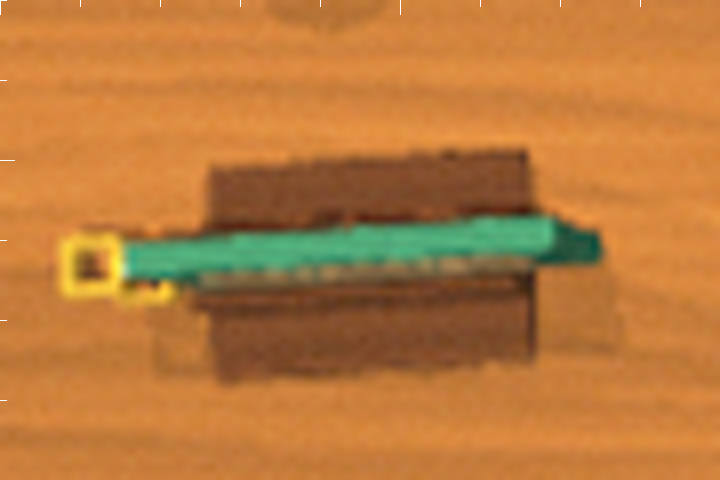

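View pics/gate_sc.png

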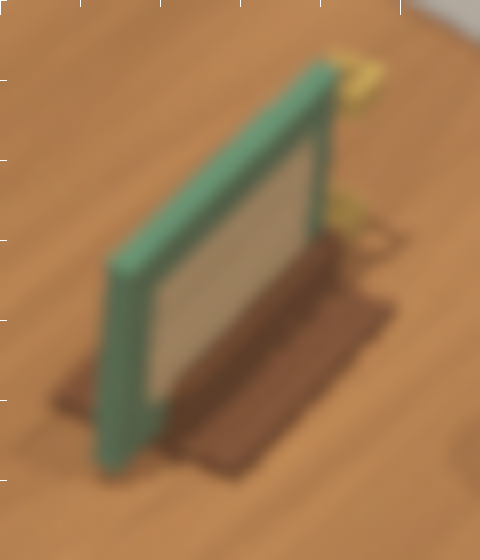

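View pics/bay_top.png

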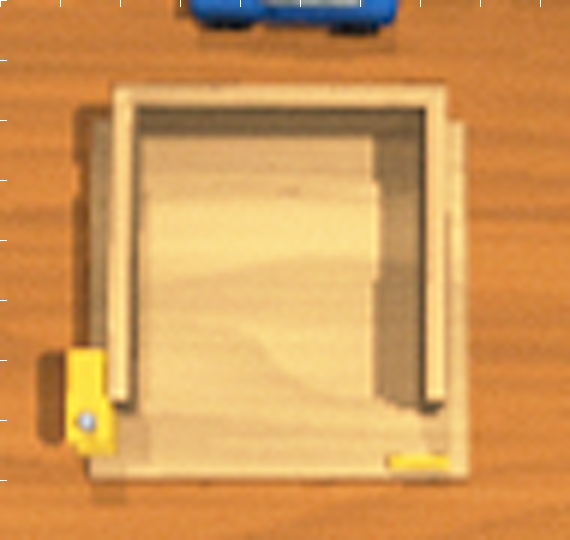

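View pics/bay_sc.png

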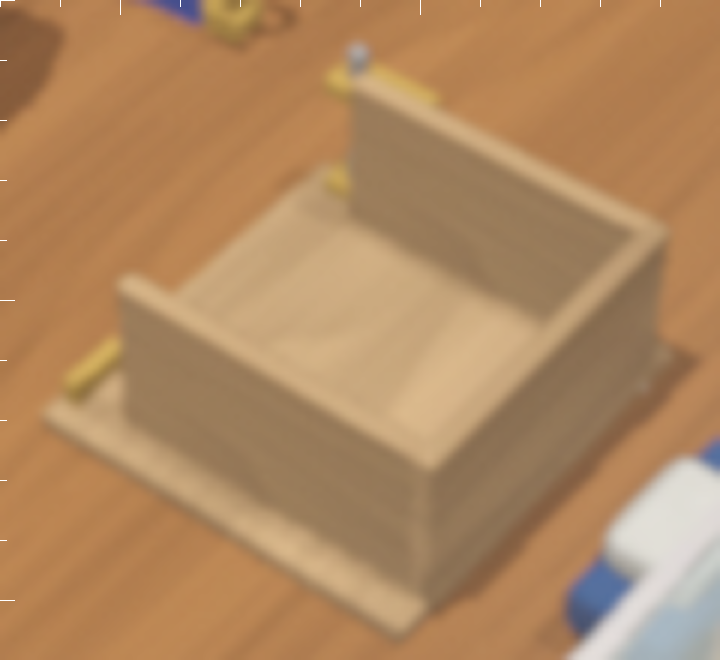

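Crops confirm: green gate with knuckles toward +y; the bin's open front faces the robot, pin tip at top ≈(279,245).

```bash
cat > fit.py <<'E'
from h import *
from scipy.optimize import least_squares
def fit2(loc,w):
    loc=np.array(loc,float);w=np.array(w,float)
    lc=loc.mean(0);wc=w.mean(0);H=(loc-lc).T@(w-wc)
    a=np.arctan2(H[0,1]-H[1,0],H[0,0]+H[1,1]);R=np.array([[np.cos(a),-np.sin(a)],[np.sin(a),np.cos(a)]])
    o=wc-R@lc; return a,o,(w-(loc@R.T+o))
E
python3 - <<'E'
from fit import *
t=cam("top")
s=6;pts=[((113,87),66,80,90),((446,87),66,-80,90),((107,403),-85,80,90),((446,405),-85,-80,90),((135,107),56,70,90),((425,107),56,-70,90),((86,421),-95,90,90),
((91,477),-115,95,10),((468,475),-115,-95,10),((390,462),-108,-55,22),((450,462),-108,-85,22)]
W=[onz(t,(265+p[0][0]/s-.5,175+p[0][1]/s-.5),p[3]/1e3)[:2]*1e3 for p in pts]
a,o,r=fit2([[p[1],p[2]] for p in pts],W)
print("bay",np.degrees(a),o);print(r.round(1))
s=8
# gate top z=98mm: top face corners; knuckle high top = gate z+19+12=31 -> 8+45+31=84mm
for n,p,z in [("farTL",(125,243),98),("farBL",(125,281),98),("nearTR",(550,213),98),("nearBR",(548,257),98),("kn",(92,265),84)]:
    print(n,(onz(t,(150+p[0]/s-.5,230+p[1]/s-.5),z/1e3)*1e3).round(1))
E
```

```text
bay 0.7247795766890295 [645.5912741  -19.20749315]
[[-0.6 -0.8]
 [-0.1  0.5]
 [-0.9  0.5]
 [-1.5  1.2]
 [-0.2 -1.4]
 [ 0.2  0.6]
 [ 0.6  0.3]
 [ 0.4 -1.5]
 [ 1.7  0.5]
 [ 0.2 -0.1]
 [ 0.2  0.2]]
farTL [502.2 383.9  98. ]
farBL [489.  383.2  98. ]
nearTR [514.7 237.   98. ]
nearBR [499.4 237.1  98. ]
kn [495.1 399.7  84. ]
```

```bash
python3 - <<'E'
from fit import *
t=cam("top");s=cam("scene")
g=s["img"].astype(int)
print("flask foot",onz(t,(187,200),0)*1e3, onz(s,(447,200),0)*1e3,"top",onz(t,(160,180),.235)*1e3)
# green gate bright top-face in top view
im=t["img"].astype(int);r,gg,b=im[...,0],im[...,1],im[...,2]
m=((gg>r+50)&(gg>120)); m[:, :150]=0;m[:,240:]=0;m[:230]=0;m[290:]=0
for c in range(166,219,4):
    rows=np.where(m[:,c])[0]
    # weighted centre using greenness
    w=np.clip((gg-r)[240:280,c],0,None).astype(float);w[w<25]=0
    cy=(w*np.arange(240,280)).sum()/w.sum()
    print(c,rows.min(),rows.max(),round(cy,2),(onz(t,(c,cy),.098)*1e3).round(1)[:2])
# yellow knuckle upper
m=((r>150)&(b<90)&(gg>130)); m[:,:150]=0;m[:,240:]=0;m[:230]=0;m[290:]=0
n,l,st,ce=cv2.connectedComponentsWithStats(m.astype(np.uint8));print(st,ce)
E
```

```text
flask foot [691.59375555 360.0876095    0.        ] [708.50145559 368.02939456   0.        ] top [695.12925298 361.7671848  235.        ]
166 261 263 262.3 [495.4 381.1]
170 261 264 262.17 [496. 370.]
174 260 263 261.88 [496.9 359. ]
178 260 263 261.5 [498.1 348. ]
182 260 263 261.1 [499.4 337. ]
186 259 263 260.93 [500.1 325.9]
190 259 262 260.59 [501.2 314.9]
194 259 262 260.12 [502.6 303.8]
198 258 261 259.9 [503.4 292.8]
202 258 261 259.8 [503.8 281.7]
206 258 261 259.55 [504.7 270.6]
210 258 261 259.03 [506.3 259.6]
214 257 261 258.99 [506.6 248.5]
218 258 260 259.36 [505.7 237.4]
[[     0      0    640    480 304993]
 [   155    230      1      1      1]
 [   166    230      2      1      2]
 [   174    230      2      1      2]
 [   177    230      1      1      1]
 [   180    230      3      1      3]
 [   150    230     90     39   1814]
 [   224    230      3      3      3]
 [   229    231      6      2     11]
 [   236    230      3      2      3]
 [   237    233      1      1      1]
 [   239    233      1      1      1]
 [   228    268      1      1      1]
 [   155    2
[... 1675 characters left out ...]
03]
 [187.2        278.7       ]
 [197.         279.        ]
 [219.         278.        ]
 [226.         279.        ]
 [229.5        278.75      ]
 [236.66666667 279.33333333]
 [194.         280.        ]
 [215.         281.        ]
 [239.         282.        ]
 [150.5        287.        ]
 [158.         287.        ]
 [152.         289.        ]
 [155.         289.        ]
 [158.         289.        ]
 [161.         289.        ]
 [168.         289.        ]
 [182.         289.        ]
 [218.         289.        ]
 [222.         289.        ]
 [229.         289.        ]
 [231.         288.        ]
 [233.         288.        ]
 [236.         289.        ]
 [238.5        288.        ]]
```

{"op": "carry_out", "data": {"targets": [[[0,303,823,0,0,0,73.3],[0,303,823,0,0,0,73.3],[0,303,823,0,0,0,73.3],[0,303,823,0,0,0,73.3],[0,303,823,0,0,0,73.3],[0,303,823,0,0,0,73.3],[0,303,823,0,0,0,73.3],[0,303,823,0,0,0,73.3],[0,303,823,0,0,0,73.3],[0,303,823,0,0,0,73.3],[0,303,823,0,0,0,73.3],[0,303,823,0,0,0,73.3],[0,303,823,0,0,0,73.3],[0,303,823,0,0,0,73.3],[0,303,823,0,0,0,73.3],[0,303,823,0,0,0,73.3],[0,303,823,0,0,0,73.3],[0,303,823,0,0,0,73.3],[0,303,823,0,0,0,73.3],[0,303,823,0,0,0,73.3]]]}}

```text
time_s: 2.02
position: [0.4858, 0.2711, 0.2533]
tool_rot: [[0.077, 0.0, 0.997], [-0.997, -0.0, 0.077], [0.0, -1.0, 0.0]]
ft_force: [0.4, -0.2, 0.7]
grip_width: 0.0854
```

{"op": "carry_out", "data": {"targets": [[[0,15.7,39,0,0,0,0.4],[0,15.7,39,-35,0,0,0.4],[0,15.7,39,-70,0,0,0.4],[0,15.7,39,-95,0,0,0.4],[0,15.7,39,-95,0,0,0.4]]]}}

```text
time_s: 2.43
position: [0.4992, 0.3073, 0.1532]
tool_rot: [[0.084, -0.009, 0.996], [-0.996, -0.003, 0.084], [0.003, -1.0, -0.01]]
ft_force: [0.1, -0.8, -0.6]
grip_width: 0.0856
```

```bash
python3 - <<'E'
from fit import *
t=cam("top");s=cam("scene")
crop(t,150,210,90,90,6,"a_top"); crop(s,330,80,100,120,6,"a_sc")
im=np.hstack([cv2.imread("pics/a_top.png"),cv2.resize(cv2.imread("pics/a_sc.png"),(450,540))]);cv2.imwrite("pics/a.png",cv2.resize(im,(792,432)))
print(env.observe()["position"])
E
```

```text
[0.50155485 0.30787218 0.15877756]
```

View pics/a.png

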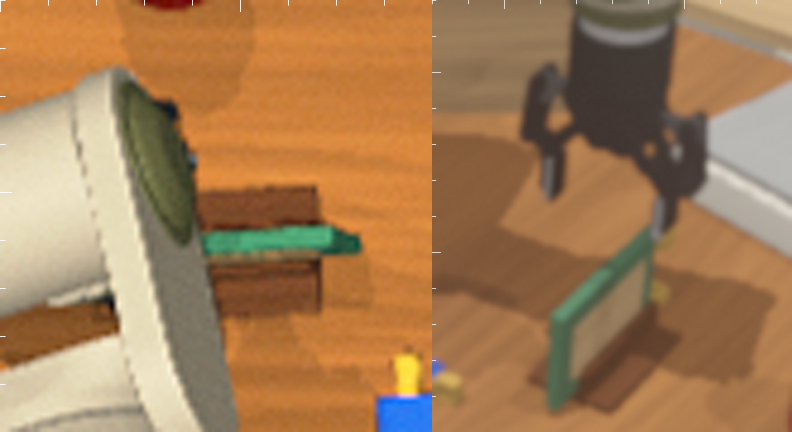

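The gripper straddles the green gate's top edge (scene ≈(415,130)). Descending and gripping.

{"op": "carry_out", "data": {"targets": [[[0,0,2,-35,0,0,0],[0,0,2,-70,0,0,0],[0,0,2,-70,0,0,0],[0,0,2,-70,0,0,0],[1,0,2,-70,0,0,0],[1,0,2,-70,0,0,0],[1,0,2,-70,0,0,0],[1,0,2,-70,0,0,0],[1,0,2,-70,0,0,0],[1,0,2,-70,0,0,0],[1,0,2,-70,0,0,0],[1,0,2,-70,0,0,0]]], "squeeze": 60}}

```text
time_s: 3.53
position: [0.5015, 0.3099, 0.0888]
tool_rot: [[0.083, 0.001, 0.997], [-0.997, 0.0, 0.083], [-0.0, -1.0, 0.001]]
ft_force: [0.3, -1.4, 5.2]
grip_width: 0.0109
```

{"op": "carry_out", "data": {"targets": [[[1,0,0,20,0,0,0],[1,0,0,50,0,0,0],[1,0,0,90,0,0,0],[1,0,0,130,0,0,0],[1,-11,-40,130,0,0,-4.05],[1,-11,-330,130,0,0,-4.05],[1,-11,-330,130,0,0,-4.05],[1,-11,-330,130,0,0,-4.05],[1,-11,-330,130,0,0,-4.05],[1,-11,-330,130,0,0,-4.05],[1,-11,-330,130,0,0,-4.05],[1,-11,-330,130,0,0,-4.05],[1,-11,-330,130,0,0,-4.05],[1,-11,-330,130,0,0,-4.05],[1,-11,-330,110,0,0,-4.05],[1,-11,-330,72,0,0,-4.05],[1,-11,-330,32,0,0,-4.05],[1,-11,-330,32,0,0,-4.05],[1,-11,-330,32,0,0,-4.05]]]}}

```text
time_s: 5.12
position: [0.4898, -0.0191, 0.1198]
tool_rot: [[0.014, -0.004, 1.0], [-1.0, 0.001, 0.014], [-0.001, -1.0, -0.004]]
ft_force: [0.3, -0.4, -0.4]
grip_width: 0.0113
```

```bash
python3 - <<'E'
from fit import *
t=cam("top");s=cam("scene")
o=env.observe();print(o["position"],o["tool_rot"].round(3).tolist(),o["grip_width"],o["ft_force"])
crop(t,255,180,110,110,6,"b_top"); crop(s,260,170,120,110,6,"b_sc")
E
```

```text
[ 0.4914238  -0.01982115  0.12226983] [[0.014, 0.003, 1.0], [-1.0, -0.001, 0.014], [0.001, -1.0, 0.003]] 0.011009067327011755 [-0.47533825  0.09696855 -0.97905561]
```

View pics/b_top.png

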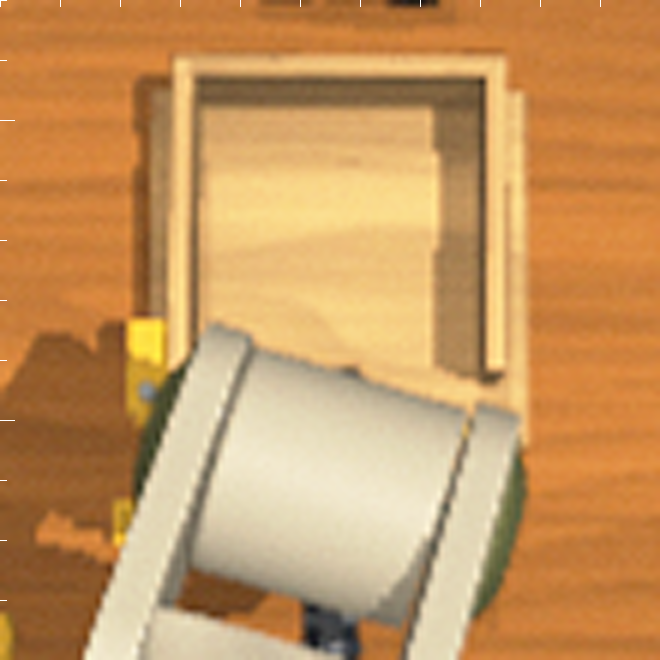

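View pics/b_sc.png

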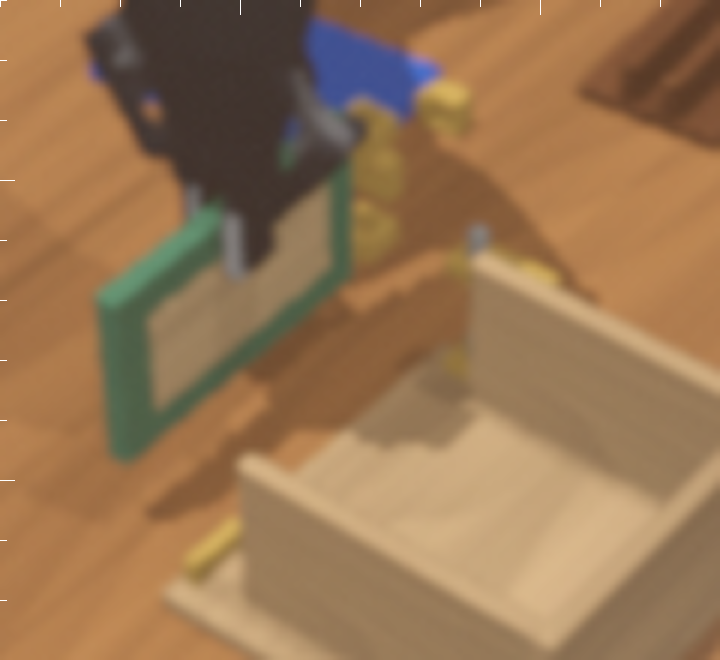

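The top view shows the arm over the gate with the upper knuckle's left edge at ≈(273,267), the pin at (279,244); the scene view shows the gate held level in front of the bin, free end's lower corner ≈(280,246).

```bash
python3 - <<'E'
from fit import *
t=cam("top");s=cam("scene")
a=np.radians(.72);R=np.array([[np.cos(a),-np.sin(a)],[np.sin(a),np.cos(a)]]);o=np.array([645.6,-19.2])
f=lambda l:o+R@np.array(l,float)
def sp(c,x=260,y=170): return (x+c[0]/6-.5,y+c[1]/6-.5)
print("pin tip pred scene crop",(proj(s,np.r_[f((-95,90)),90]/1e3)-[260,170]+.5)*6, "seen 480,228-235")
for n,l,z in [("wall FR out top",(-85,-80),90),("wall FL in top",(-85,70),90),("sill FR",(-115,-95),10)]:
    print(n,(proj(s,np.r_[f(l),z]/1e3)-[260,170]+.5)*6)
print("kn L edge",onz(t,(255+113/6-.5,180+522/6-.5),.1175)*1e3)
g=np.array([491.4,-19.8])  # predicted centre
for n,l in [("free top +x",(6,-75,45)),("free top -x",(-6,-75,45)),("free bot +x",(6,-75,-45)),("free bot -x",(-6,-75,-45)),("hinge bot +x",(6,75,-45)),("hinge top +x",(6,75,45))]:
    X=np.r_[g+R@np.array(l[:2],float),86.5+l[2]]/1e3
    print(n,(proj(s,X)-[260,170]+.5)*6)
crop(s,265,205,60,50,12,"c_sc"); crop(t,265,255,30,25,20,"c_top")
E
```

```text
pin tip pred scene crop [473.76935521 223.1185635 ] seen 480,228-235
wall FR out top [231.10170631 459.98822532]
wall FL in top [464.18642415 257.72188128]
sill FR [157.21787386 586.76717369]
kn L edge [487.13890723  81.36698848 117.5       ]
free top +x [113.62540973 304.06848449]
free top -x [ 90.62771729 291.27076235]
free bot +x [126.53072548 466.95536861]
free bot -x [104.60671307 454.07134538]
hinge bot +x [354.7442391  274.22936252]
hinge top +x [353.76041897 112.83063428]
```

View pics/c_sc.png

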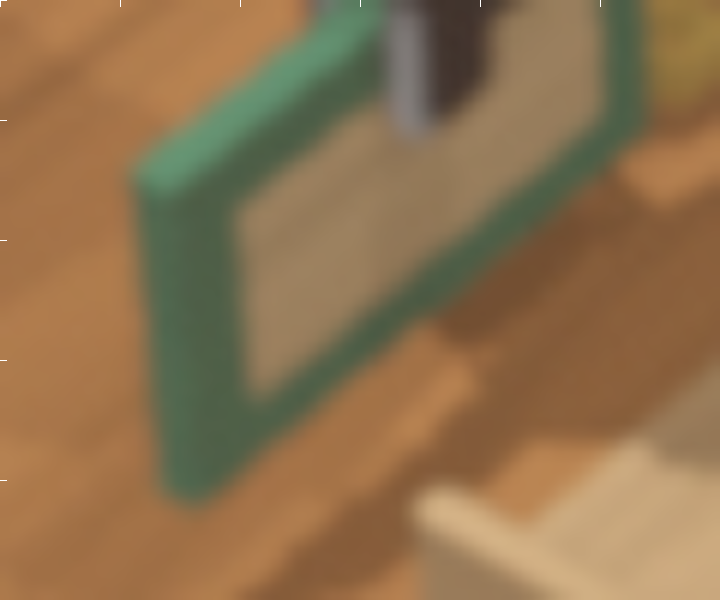

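View pics/c_top.png

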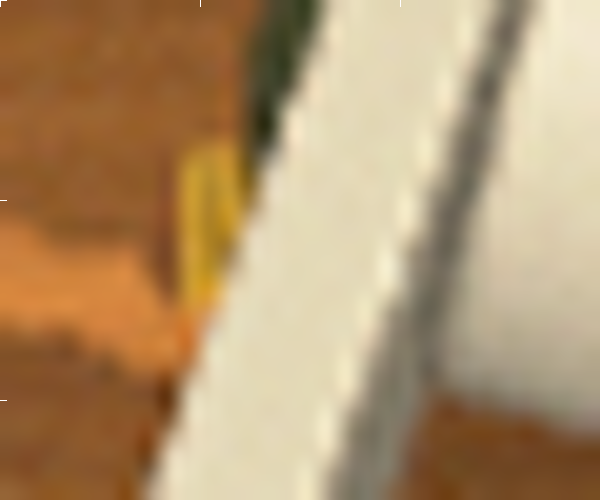

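{"op": "carry_out", "data": {"targets": [[[1,0,-1,-4,0,0,0],[1,20,-1,-4,0,0,0],[1,40,-1,-4,0,0,0],[1,60,-1,-4,0,0,0],[1,60,-1,-4,0,0,0],[1,60,-1,-4,0,0,0],[1,60,-1,-4,0,0,0]]]}}

```text
time_s: 5.9
position: [0.5497, -0.0211, 0.1165]
tool_rot: [[0.012, 0.0, 1.0], [-1.0, -0.0, 0.012], [0.0, -1.0, 0.0]]
ft_force: [-0.1, -0.3, -1.3]
grip_width: 0.0109
```

```bash
python3 - <<'E'
from fit import *
t=cam("top");s=cam("scene")
o=env.observe();print(o["position"],o["grip_width"],o["ft_force"],o["wrist_torque"])
crop(t,260,215,60,50,12,"d_top"); crop(s,290,180,70,80,8,"d_sc")
E
```

```text
[ 0.5496681  -0.02115446  0.1166511 ] 0.01128389269460368 [ 0.92010305 -0.30484985 -2.19263987] [ 0.00780459 -0.02023249  0.02526548]
```

View pics/d_top.png

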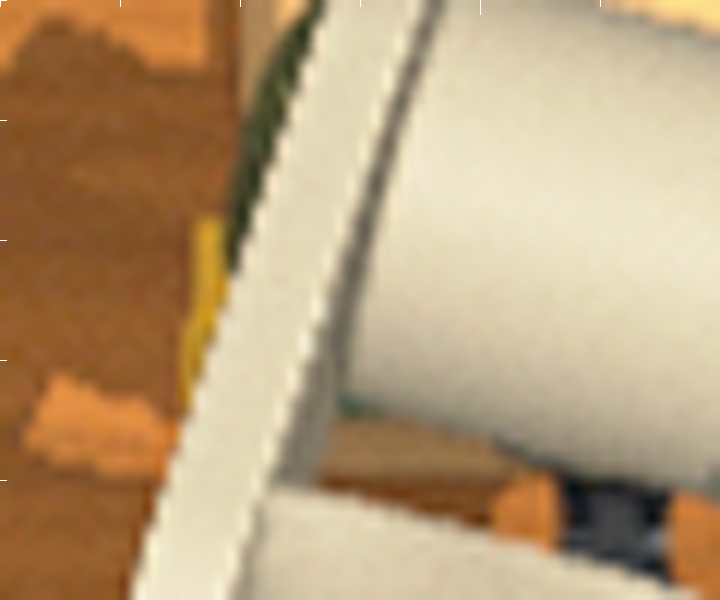

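View pics/d_sc.png

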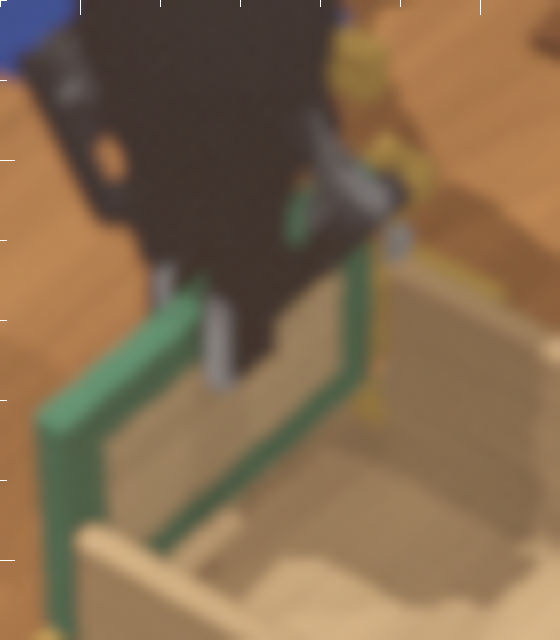

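```bash
python3 - <<'E'
from fit import *
t=cam("top");s=cam("scene")
print("state",env.observe()["position"])
print("kn corner -x+y", onz(t,(260+181/12-.5,215+402/12-.5),.112)*1e3, "prev",onz(t,(265+178/20-.5,255+308/20-.5),.1175)*1e3,"prev top", onz(t,(265+180/20-.5,255+145/20-.5),.1175)*1e3)
print("bracket left edge now", onz(t,(260+195/12-.5,215+250/12-.5),.074)*1e3, "first", onz(t,(265+67/6-.5,175+400/6-.5),.074)*1e3)
crop(t,268,225,22,28,20,"e_top")
crop(s,325,190,30,35,18,"e_sc")
E
```

```text
state [ 0.54989651 -0.02122552  0.11662092]
kn corner -x+y [538.45818453  79.69005274 112.        ] prev [477.86454196  80.95089431 117.5       ] prev top [500.13434083  81.23874601 117.5       ]
bracket left edge now [578.24528508  80.54165284  74.        ] first [561.47778912  80.36715455  74.        ]
```

View pics/e_top.png

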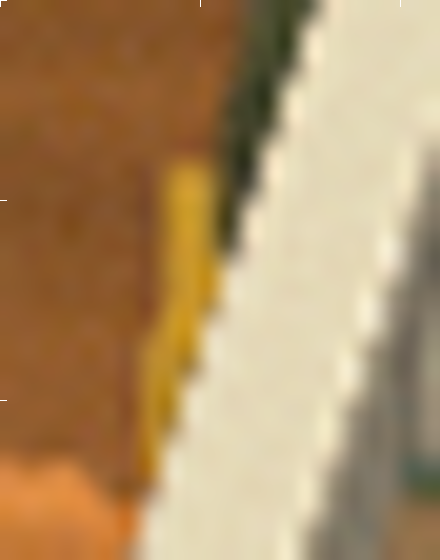

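View pics/e_sc.png

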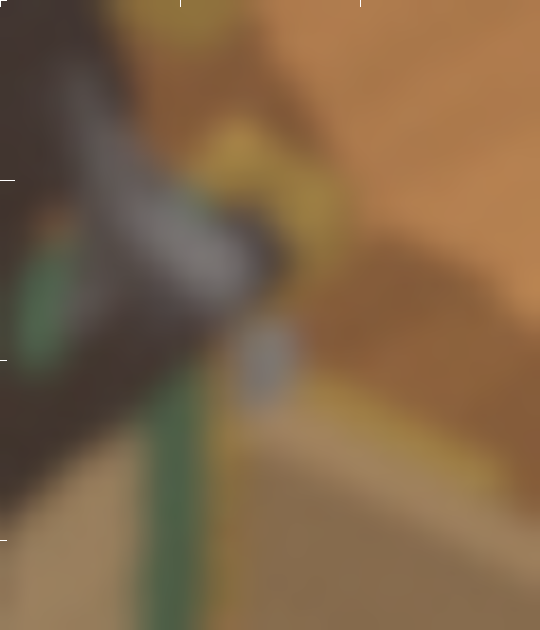

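{"op": "carry_out", "data": {"targets": [[[1,0.3,0.5,-4,0,0,0],[1,0.3,0.5,-8,0,0,0],[1,0.3,0.5,-11,0,0,0],[1,0.3,0.5,-14,0,0,0],[1,0.3,0.5,-14,0,0,0]]]}}

```text
time_s: 6.52
position: [0.5503, -0.0206, 0.1015]
tool_rot: [[0.013, -0.001, 1.0], [-1.0, 0.0, 0.013], [-0.0, -1.0, -0.001]]
ft_force: [-0.7, 0.3, -1.5]
grip_width: 0.0113
```

{"op": "carry_out", "data": {"targets": [[[1,0,0,-3,0,0,0],[1,0,0,-6,0,0,0],[1,0,0,-9,0,0,0],[1,0,0,-10,0,0,0],[1,0,0,-10,0,0,0]]]}}

```text
time_s: 6.93
position: [0.5505, -0.0207, 0.092]
tool_rot: [[0.013, -0.001, 1.0], [-1.0, 0.0, 0.013], [-0.0, -1.0, -0.001]]
ft_force: [1.0, -0.3, -1.6]
grip_width: 0.0113
```

```bash
python3 - <<'E'
from fit import *
t=cam("top");s=cam("scene")
o=env.observe();print(o["position"],o["grip_width"],o["ft_force"],o["wrist_torque"])
crop(s,280,190,80,90,8,"f_sc");crop(t,260,215,100,70,8,"f_top")
E
```

```text
[ 0.55070788 -0.02069396  0.09234972] 0.010850647722837123 [-0.33617175 -0.20028498 -0.94100114] [ 0.00220846 -0.02564796 -0.01754662]
```

View pics/f_sc.png

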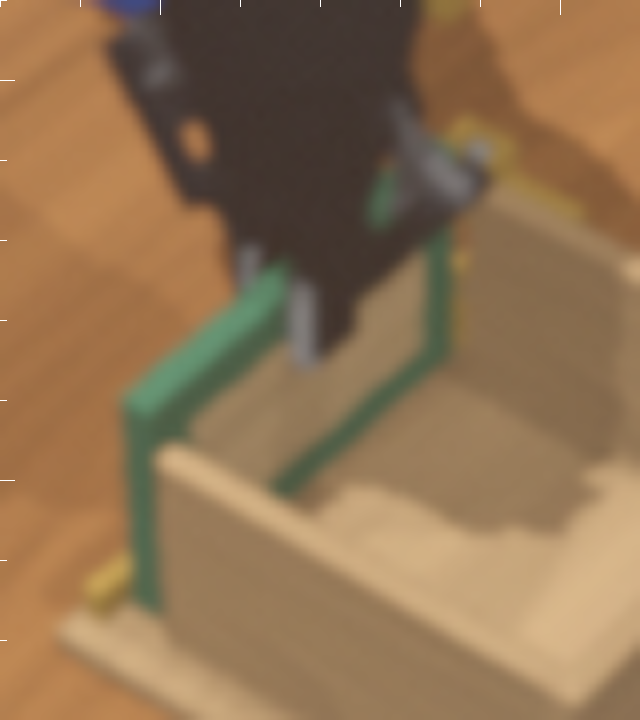

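The scene view shows the pin tip through the upper knuckle at ≈(340,209) and the free end behind the brass lip. Press slightly, release.

{"op": "carry_out", "data": {"targets": [[[1,0,0,-1.5,0,0,0],[1,0,0,-1.5,0,0,0],[0.6,0,0,-1.5,0,0,0],[0.6,0,0,-1.5,0,0,0],[0.6,0,0,-1.5,0,0,0],[0.6,0,0,-1.5,0,0,0],[0.6,0,10,15,0,0,0],[0.6,0,10,45,0,0,0],[0.6,-20,10,85,0,0,0],[0.6,-60,0,125,0,0,0],[0.6,-100,-40,125,0,0,0],[0.6,-100,-80,125,0,0,0],[0.6,-100,-120,125,0,0,0]]]}}

```text
time_s: 8.12
position: [0.4506, -0.1238, 0.2185]
tool_rot: [[0.015, 0.002, 1.0], [-1.0, -0.001, 0.015], [0.001, -1.0, 0.002]]
ft_force: [1.3, -0.7, -0.9]
grip_width: 0.0341
```

```bash
python3 - <<'E'
from fit import *
t=cam("top");s=cam("scene")
o=env.observe();print(o["position"],o["grip_width"],o["ft_force"])
crop(s,280,190,80,90,8,"g_sc");crop(t,260,170,100,90,8,"g_top"); crop(t,360,210,120,110,6,"cup_top"); crop(s,175,250,100,90,8,"cup_sc")
E
```

```text
[ 0.45201786 -0.1283797   0.21755064] 0.03420426731620446 [0.30924729 0.84076249 0.70218246]
```

View pics/g_sc.png

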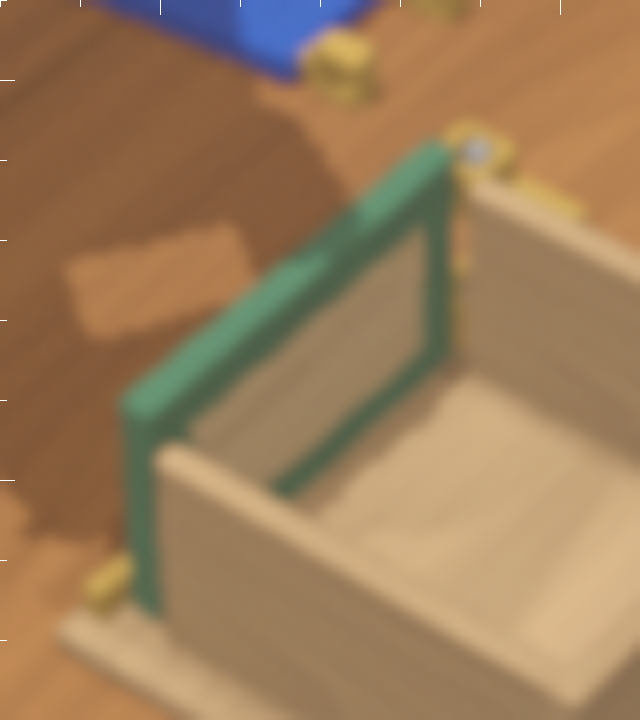

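View pics/g_top.png

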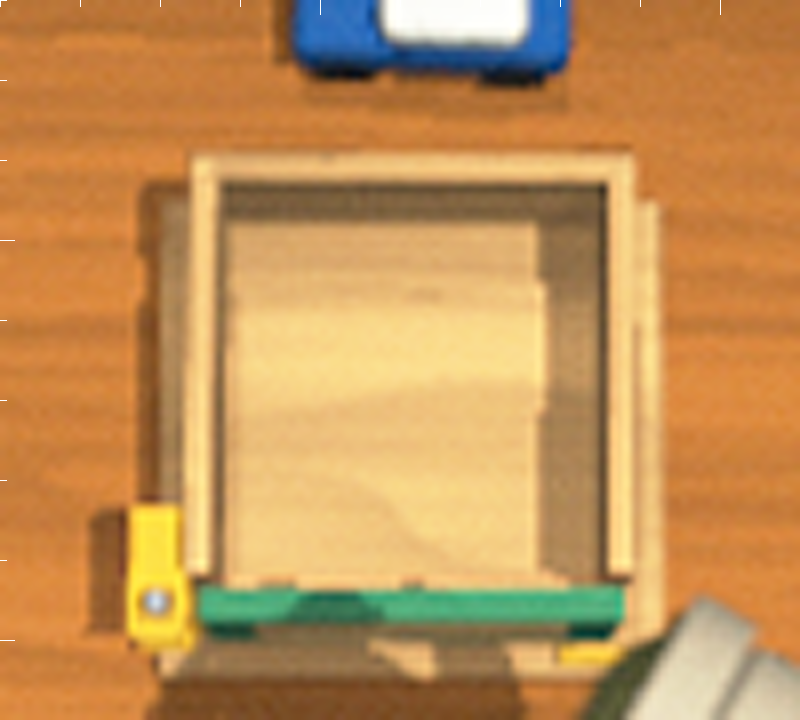

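View pics/cup_top.png

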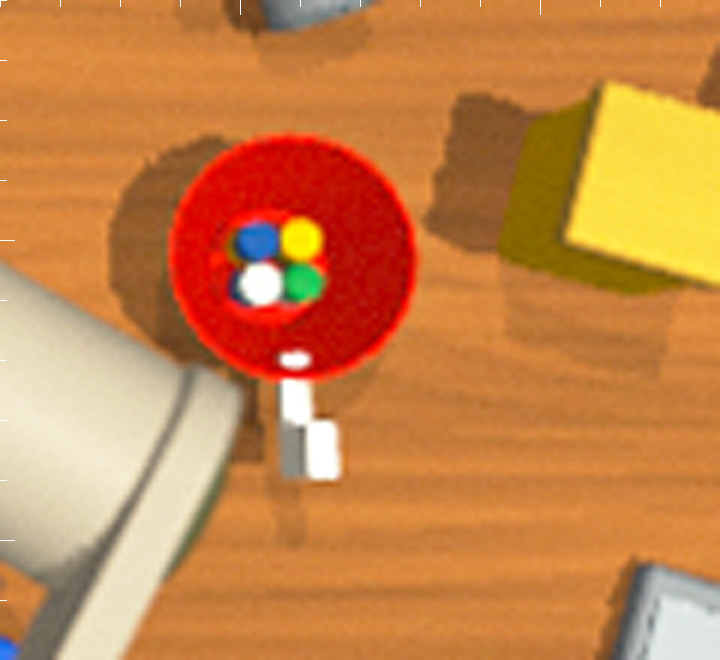

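View pics/cup_sc.png

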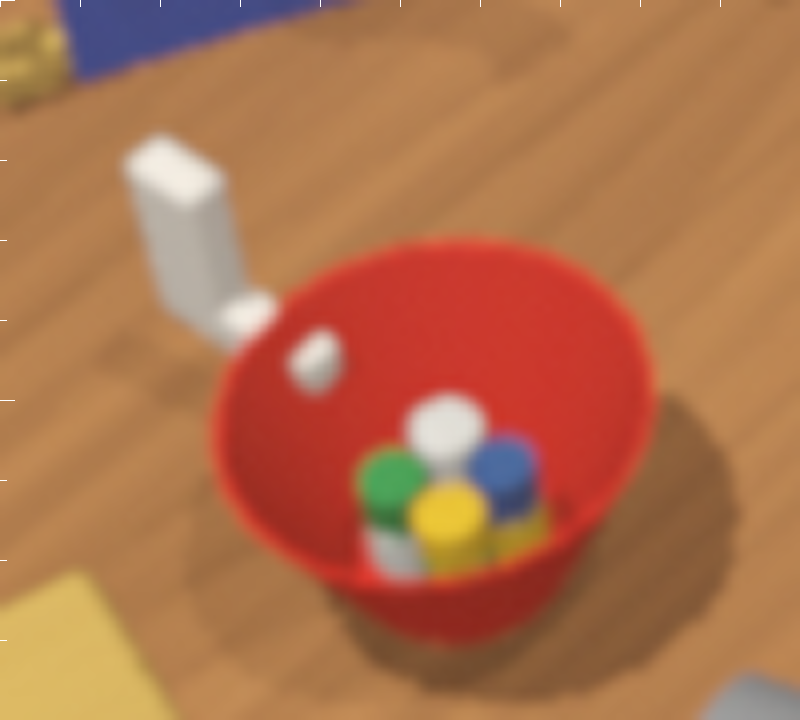

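Gate is hung and closed: in top the pin shows inside the knuckle at ≈(279,245), leaf behind the lip; scene shows the same. The cup: rim circle centre at top ≈(408.5,252.3), handle tab top ≈(413.3,284.5), eight beads two-deep inside.

```bash
python3 - <<'E'
from fit import *
t=cam("top");s=cam("scene")
c=onz(t,(408.5,252.3),.068)*1e3; h=onz(t,(413.3,284.5),.103)*1e3
print("axis",c,"handle",h,"dist",np.linalg.norm((c-h)[:2]),"yaw",np.degrees(np.arctan2(*(c-h)[1::-1])))
# red rim mask
im=t["img"].astype(int);m=((im[...,0]>120)&(im[...,1]<60)&(im[...,2]<60)).astype(np.uint8);m[:, :380]=0;m[:,440:]=0;m[:225]=0;m[285:]=0
k=max(cv2.findContours(m,0,2)[0],key=cv2.contourArea);print(cv2.minEnclosingCircle(k),cv2.fitEllipse(k))
def sp(c): return np.array([175+c[0]/8-.5,250+c[1]/8-.5])
hs=sp((174,172));print("handle scene z103",onz(s,hs,.103)*1e3, "tri",tri(t,(413.3,284.5),s,hs))
print("tip q",env.observe()["q"])
print("tin",onz(t,(467,240),.121)*1e3,"camera",onz(t,(409,193),.08)*1e3)
E
```

```text
axis [ 535.65110417 -300.45341765   68.        ] handle [ 443.67075512 -304.99084246  103.        ] dist 92.0921974674563 yaw 2.8241327589483314
((408.4482727050781, 252.44827270507812), 20.627883911132812) ((408.3439025878906, 252.63690185546875), (39.75687789916992, 40.47119903564453), 118.5938949584961)
handle scene z103 [ 447.29010066 -306.93800163  103.        ] tri (array([ 0.44404663, -0.3054224 ,  0.09942099]), np.float64(0.19074700171759085), np.float64(0.17741040780443548))
tip q [-2.99065905e+01  1.56527198e+01  9.01956084e+01  1.17341469e-02
  7.41487317e+01 -3.04913213e+01]
tin [ 567.56933673 -450.77783284  121.        ] camera [ 706.30214281 -301.17111406   80.        ]
```

{"op": "carry_out", "data": {"targets": [[[0,-8,-40,0,0,0,-87.9],[0,-8,-80,0,0,0,-87.9],[0,-8,-120,0,0,0,-87.9],[0,-8,-160,0,0,0,-87.9],[0,-8,-177,0,0,0,-87.9],[0,-8,-177,0,0,0,-87.9],[0,-8,-177,0,0,0,-87.9],[0,-8,-177,0,0,0,-87.9],[0,-8,-177,0,0,0,-87.9],[0,-8,-177,0,0,0,-87.9],[0,-8,-177,0,0,0,-87.9],[0,-8,-177,0,0,0,-87.9],[0,-8,-177,-40,0,0,-87.9],[0,-8,-177,-65,0,0,-87.9],[0,-8,-177,-65,0,0,-87.9],[0,-8,-177,-65,0,0,-87.9],[0,-8,-177,-65,0,0,-87.9]]]}}

```text
time_s: 9.73
position: [0.4456, -0.3007, 0.1533]
tool_rot: [[-0.999, 0.001, 0.051], [-0.051, -0.001, -0.999], [-0.001, -1.0, 0.001]]
ft_force: [0.3, -1.0, 0.5]
grip_width: 0.0855
```

```bash
python3 - <<'E'
from fit import *
t=cam("top");s=cam("scene")
o=env.observe();print(o["position"],o["tool_rot"].round(3).tolist(),o["q"].round(1),o["grip_width"])
crop(s,150,200,120,110,6,"i_sc")
E
```

```text
[ 0.44540102 -0.30101353  0.15354332] [[-0.999, 0.002, 0.05], [-0.05, -0.002, -0.999], [-0.002, -1.0, 0.002]] [-46.7  25.9  85.5   0.   68.4  40.5] 0.08547960063159808
```

View pics/i_sc.png

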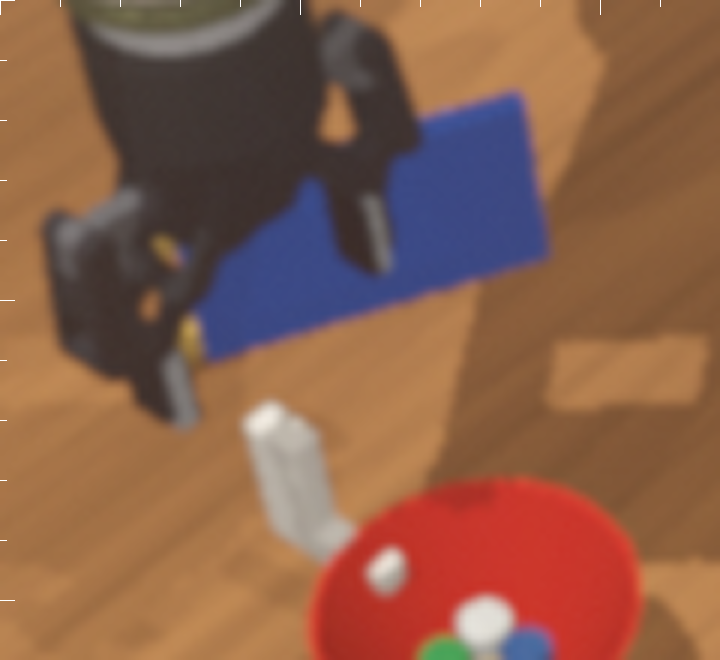

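Jaws stand above the white tab (scene ≈(195,270)), one finger each side. Correct slightly, descend, grip.

{"op": "carry_out", "data": {"targets": [[[0,-1.5,-4,0,0,0,0],[0,-1.5,-4,-25,0,0,0],[0,-1.5,-4,-50,0,0,0],[0,-1.5,-4,-65,0,0,0],[0,-1.5,-4,-65,0,0,0],[0,-1.5,-4,-65,0,0,0],[1,-1.5,-4,-65,0,0,0],[1,-1.5,-4,-65,0,0,0],[1,-1.5,-4,-65,0,0,0],[1,-1.5,-4,-65,0,0,0],[1,-1.5,-4,-65,0,0,0],[1,-1.5,-4,-65,0,0,0],[1,-1.5,-4,-65,0,0,0],[1,-1.5,-4,-65,0,0,0]]], "squeeze": 110}}

```text
time_s: 11.0
position: [0.4433, -0.305, 0.0872]
tool_rot: [[-0.999, 0.001, 0.049], [-0.049, -0.001, -0.999], [-0.001, -1.0, 0.001]]
ft_force: [-0.9, -0.3, 3.6]
grip_width: 0.0125
```

{"op": "carry_out", "data": {"targets": [[[1,0,0,5,0,0,0],[1,0,0,15,0,0,0],[1,0,0,30,0,0,0],[1,0,0,50,0,0,0],[1,0,0,70,0,0,0],[1,0,0,70,0,0,0]]]}}

```text
time_s: 11.5
position: [0.4441, -0.3057, 0.1607]
tool_rot: [[-0.999, 0.004, 0.049], [-0.049, -0.005, -0.999], [-0.004, -1.0, 0.005]]
ft_force: [0.5, -1.3, -2.1]
grip_width: 0.0126
```

```bash
python3 - <<'E'
from fit import *
s=cam("scene")
o=env.observe();print(o["position"],o["q"].round(1),o["grip_width"],o["ft_force"],o["wrist_torque"])
crop(s,150,200,120,110,6,"j_sc")
E
```

```text
[ 0.44353516 -0.30515823  0.15856506] [-47.1  25.7  85.   -0.   69.1  40. ] 0.012543371847894582 [ 0.25037205 -1.68528724 -2.49260923] [-0.11725031  0.20211707 -0.03451344]
```

View pics/j_sc.png

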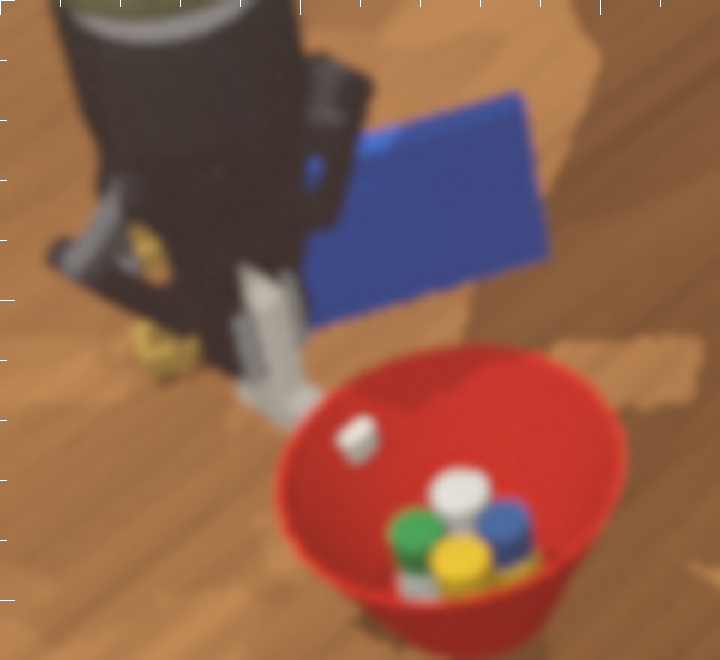

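Cup held level with beads inside (rim at scene ≈(225,280)). Carry to the bin.

{"op": "carry_out", "data": {"targets": [[[1,0,0,10,0,0,0],[1,0,0,30,0,0,0],[1,0,0,55,0,0,0],[1,2,6,75,0,0,0],[1,7,20,88,0,0,0],[1,14,42,92,0,0,0],[1,23,70,92,0,0,0],[1,33,100,92,0,0,0],[1,43,130,92,0,0,0],[1,53,160,92,0,0,0],[1,63,190,92,0,0,0],[1,73,218,92,0,0,0],[1,81,243,92,0,0,0],[1,88,262,92,0,0,0],[1,92,275,92,0,0,0],[1,94,281,92,0,0,0],[1,95,284,92,0,0,0],[1,95,284,92,5,0,0],[1,95,284,92,10,0,0],[1,95,284,92,10,0,0]]]}}

```text
time_s: 13.22
position: [0.5379, -0.0228, 0.2479]
tool_rot: [[-0.999, -0.001, 0.046], [-0.045, 0.176, -0.983], [-0.007, -0.984, -0.176]]
ft_force: [-0.5, 0.1, -2.7]
grip_width: 0.0124
```

```bash
python3 - <<'E'
from fit import *
o=env.observe();print(o["position"],o["q"].round(1),o["tool_rot"].round(3).tolist(),o["grip_width"])
s=cam("scene");cv2.imwrite("pics/k.png",s["img"][:,:,::-1])
E
```

```text
[ 0.53794893 -0.0228363   0.24789734] [-19.3  21.4  76.5   9.6  85.6  67. ] [[-0.999, -0.001, 0.046], [-0.045, 0.176, -0.983], [-0.007, -0.984, -0.176]] 0.012428638377038207
```

View pics/k.png

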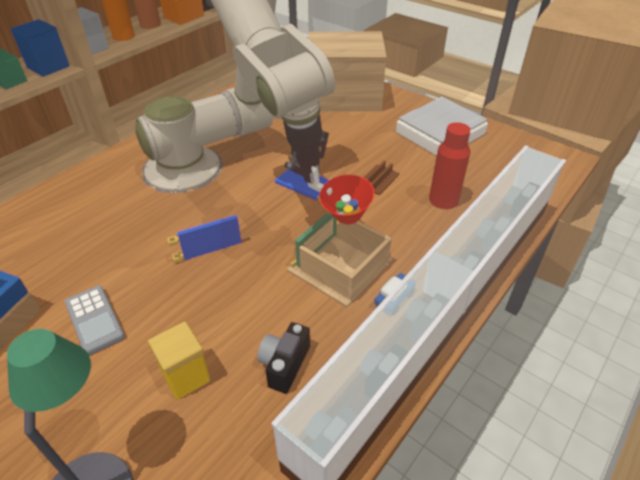

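q4 goes positive with the tilt, so there is room for >90°. The picture shows the cup above the bin (rim at ≈(347,195)). Pour slowly.

{"op": "carry_out", "data": {"targets": [[[1,0,0,-15,5,0,0],[1,0,0,-30,10,0,0],[1,0,0,-46,15,0.5,0],[1,0,0,-48,20,1,0],[1,0,2,-48,25,1,0],[1,0,2,-48,30,1.5,0],[1,0,2,-48,35,2,0],[1,0,2,-48,40,2,0],[1,0,2,-48,45,2,0],[1,0,2,-48,49,2,0],[1,0,2,-48,53,2.5,0],[1,0,2,-48,57,2.5,0],[1,0,2,-48,61,3,0],[1,0,2,-48,64,3,0],[1,0,2,-48,66,3,0],[1,0,2,-48,68,3,0]]]}}

```text
time_s: 14.6
position: [0.5381, -0.0187, 0.2003]
tool_rot: [[-0.999, -0.036, 0.013], [-0.038, 0.978, -0.207], [-0.006, -0.207, -0.978]]
ft_force: [0.2, 0.0, -2.9]
grip_width: 0.0127
```

```bash
python3 - <<'E'
from fit import *
o=env.observe();print(o["position"],o["q"].round(1),o["tool_rot"].round(3).tolist(),o["grip_width"],o["ft_force"])
s=cam("scene");t=cam("top");crop(s,240,100,160,210,3,"l_sc");crop(t,250,150,110,150,4,"l_top")
a=cv2.imread("pics/l_sc.png");b=cv2.imread("pics/l_top.png");b=cv2.resize(b,(300,600))if 0 else b
h=600;o=np.zeros((h,800,3),np.uint8);a=cv2.resize(a,(400,525));b=cv2.resize(b,(400,545));o[:525,:400]=a;o[:545,400:]=b;cv2.imwrite("pics/l.png",o)
E
```

```text
[ 0.53805675 -0.01870804  0.20027162] [-35.8  41.6  82.6  56.6 112.3  44.6] [[-0.999, -0.036, 0.013], [-0.038, 0.978, -0.207], [-0.006, -0.207, -0.978]] 0.012680557013549726 [ 0.2073057   0.00859654 -2.87195339]
```

View pics/l.png

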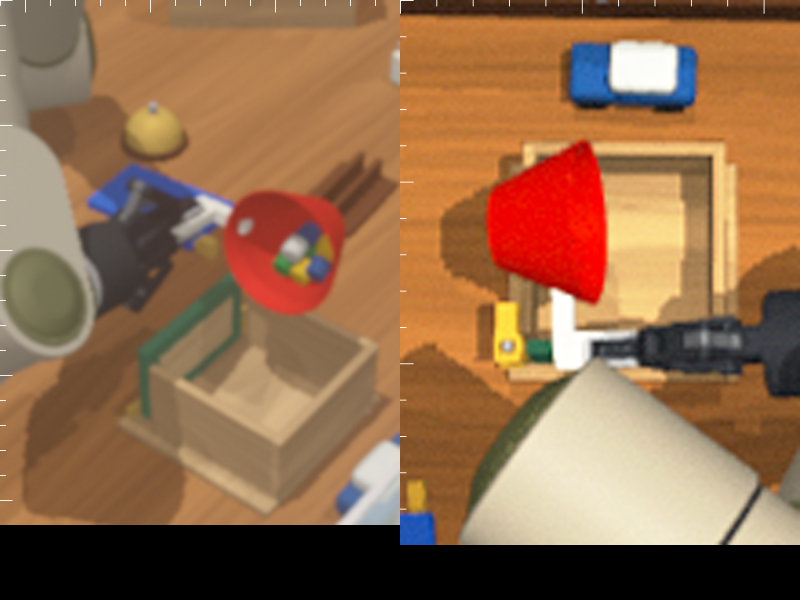

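At 78° tilt all beads still lie in the cup (scene ≈(362,202)); rim over the bin. Continue slowly.

{"op": "carry_out", "data": {"targets": [[[1,0,2,0,2,0,0],[1,0,4,0,4,0,0],[1,0,5,0,6,0,0],[1,0,6,0,8,0,0],[1,0,6,0,10,0,0],[1,0,6,0,12,0,0],[1,0,6,0,14,0,0],[1,0,6,0,16,0,0],[1,0,6,0,18,0,0],[1,0,6,0,18,0,0],[1,0,6,0,18,0,0]]]}}

```text
time_s: 15.62
position: [0.5381, -0.0128, 0.2006]
tool_rot: [[-0.999, -0.036, 0.014], [-0.034, 0.994, 0.106], [-0.018, 0.106, -0.994]]
ft_force: [0.1, 0.1, -2.5]
grip_width: 0.0126
```

```bash
cat > v.py <<'E'
from fit import *
import sys
o=env.observe();print(o["position"],o["q"].round(1),o["tool_rot"].round(3).tolist(),o["grip_width"],o["ft_force"],o["time_s"])
s=cam("scene");t=cam("top");crop(s,240,100,160,210,3,"l_sc");crop(t,250,150,110,150,4,"l_top")
a=cv2.imread("pics/l_sc.png");b=cv2.imread("pics/l_top.png")
o=np.zeros((600,800,3),np.uint8);a=cv2.resize(a,(400,525));b=cv2.resize(b,(400,545));o[:525,:400]=a;o[:545,400:]=b;cv2.imwrite("pics/%s.png"%sys.argv[1],o)
E
python3 v.py m
```

```text
[ 0.53814588 -0.01275578  0.20055294] [-35.6  48.1  84.5  67.1 121.2  41.9] [[-0.999, -0.036, 0.014], [-0.034, 0.994, 0.106], [-0.018, 0.106, -0.994]] 0.012646700603540891 [ 0.12035189  0.1252114  -2.5469839 ] 15.6167
```

View pics/m.png

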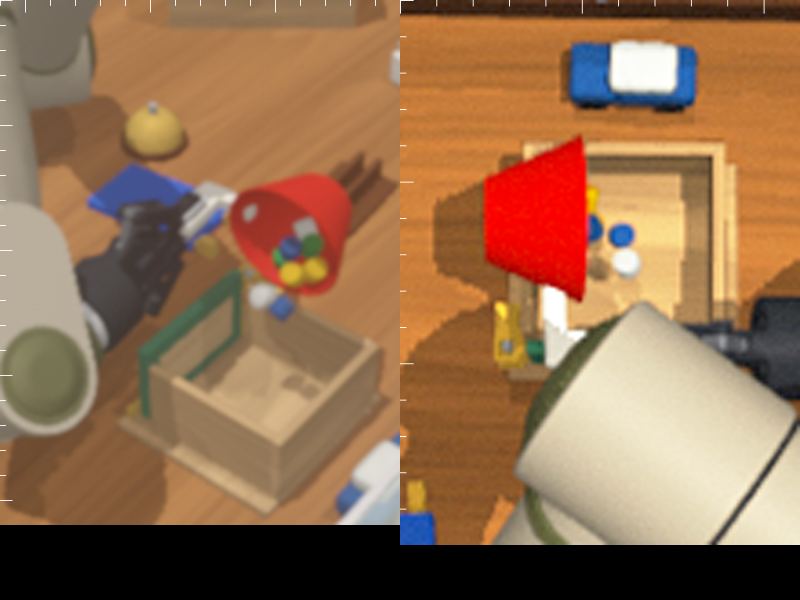

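Beads are now leaving the cup into the bin (two in the air at top ≈(311,215)). Hold, then tilt a bit more.

{"op": "carry_out", "data": {"targets": [[[1,0,0,0,0,0,0],[1,0,0,0,0,0,0],[1,0,0,0,0,0,0],[1,0,0,0,0,0,0],[1,0,2,0,2,0,0],[1,0,2,0,4,0,0],[1,0,2,0,6,0,0],[1,0,2,0,8,0,0],[1,0,2,0,8,0,0],[1,0,2,0,8,0,0]]]}}

```text
time_s: 16.55
position: [0.5382, -0.0107, 0.2003]
tool_rot: [[-0.999, -0.035, 0.014], [-0.031, 0.969, 0.244], [-0.022, 0.244, -0.97]]
ft_force: [-0.3, 0.4, -0.9]
grip_width: 0.0129
```

```bash
python3 v.py n
```

```text
[ 0.53816418 -0.01070798  0.20031435] [-35.   51.   85.4  71.7 125.4  41.2] [[-0.999, -0.035, 0.014], [-0.031, 0.969, 0.244], [-0.022, 0.244, -0.97]] 0.012873763953269075 [-0.34586132  0.44472466 -0.92985554] 16.55
```

View pics/n.png

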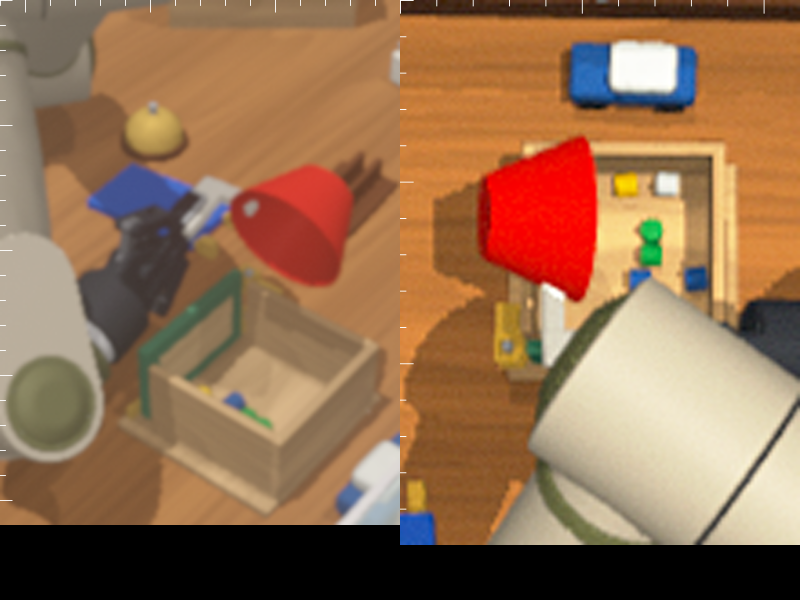

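The cup is empty (scene ≈(365,200)); six beads visible in the bin, two perhaps under the arm. Work out the turn back.

```bash
python3 - <<'E'
from fit import *
R=env.observe()["tool_rot"];a=np.radians(-87.2)
z=np.array([np.cos(a),np.sin(a),0]);y=np.array([0,0,-1.]);x=np.cross(y,z);T=np.c_[x,y,z]
print(np.degrees(cv2.Rodrigues(T@R.T)[0]).ravel().round(2))
E
```

```text
[-103.98   -3.2    -0.48]
```

{"op": "carry_out", "data": {"targets": [[[1,0,0,10,-6,0,0],[1,0,0,25,-13,-0.4,0],[1,0,0,40,-20,-0.6,0],[1,0,0,50,-27,-0.8,0],[1,0,0,50,-34,-1,0],[1,0,0,50,-41,-1.3,-0.2],[1,0,0,50,-48,-1.5,-0.2],[1,0,0,50,-55,-1.7,-0.2],[1,0,0,50,-62,-1.9,-0.3],[1,0,0,50,-69,-2.1,-0.3],[1,0,0,50,-76,-2.3,-0.3],[1,0,0,50,-83,-2.6,-0.4],[1,0,0,50,-90,-2.8,-0.4],[1,0,0,50,-97,-3,-0.5],[1,0,0,50,-104,-3.2,-0.5],[1,0,0,50,-104,-3.2,-0.5],[1,0,0,50,-104,-3.2,-0.5]]]}}

```text
time_s: 18.07
position: [0.5377, -0.0095, 0.2511]
tool_rot: [[-0.999, -0.0, 0.051], [-0.051, 0.003, -0.999], [-0.0, -1.0, -0.003]]
ft_force: [-0.3, -1.2, -2.3]
grip_width: 0.0127
```

```bash
python3 v.py o
```

```text
[ 0.53767224 -0.00951131  0.25110236] [-13.7  20.7  76.5   0.1  82.9  73.4] [[-0.999, -0.0, 0.051], [-0.051, 0.003, -0.999], [-0.0, -1.0, -0.003]] 0.012695326596104391 [-0.28436578 -1.17970094 -2.25796055] 18.0667
```

View pics/o.png

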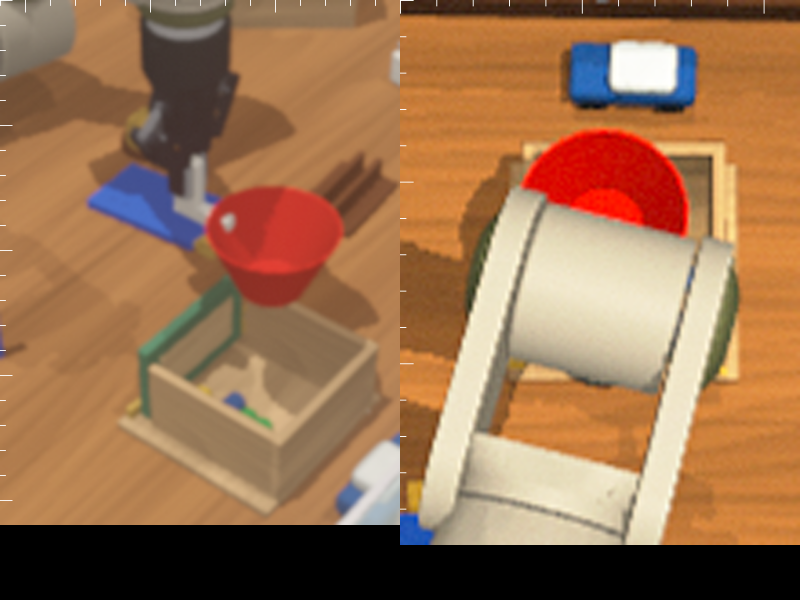

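Cup upright and empty. Carry it back to its old place.

{"op": "carry_out", "data": {"targets": [[[1,-6,-20,0,0,0,0],[1,-17,-55,0,0,0,0],[1,-28,-90,0,0,0,0],[1,-40,-125,0,0,0,0],[1,-51,-160,0,0,0,0],[1,-62,-195,0,0,0,0],[1,-74,-230,0,0,0,0],[1,-84,-262,0,0,0,0],[1,-90,-282,-15,0,0,0],[1,-94,-295.5,-40,0,0,0],[1,-94,-295.5,-70,0,0,0],[1,-94,-295.5,-100,0,0,0],[1,-94,-295.5,-125,0,0,0],[1,-94,-295.5,-145,0,0,0],[1,-94,-295.5,-153,0,0,0],[1,-94,-295.5,-153,0,0,0],[1,-94,-295.5,-153,0,0,0]]]}}

```text
time_s: 19.58
position: [0.4441, -0.3071, 0.0984]
tool_rot: [[-0.999, 0.001, 0.047], [-0.047, 0.0, -0.999], [-0.001, -1.0, -0.0]]
ft_force: [0.9, 0.0, -0.9]
grip_width: 0.0125
```

```bash
python3 - <<'E'
from fit import *
o=env.observe();print(o["position"],o["ft_force"],o["tool_rot"].round(3).tolist())
s=cam("scene");t=cam("top");crop(s,160,220,110,110,6,"p_sc");crop(t,265,170,90,90,8,"p_bin")
E
```

```text
[ 0.44407988 -0.30706897  0.09836191] [ 0.89367413  0.03490652 -0.94200939] [[-0.999, 0.001, 0.047], [-0.047, 0.0, -0.999], [-0.001, -1.0, -0.0]]
```

View pics/p_sc.png

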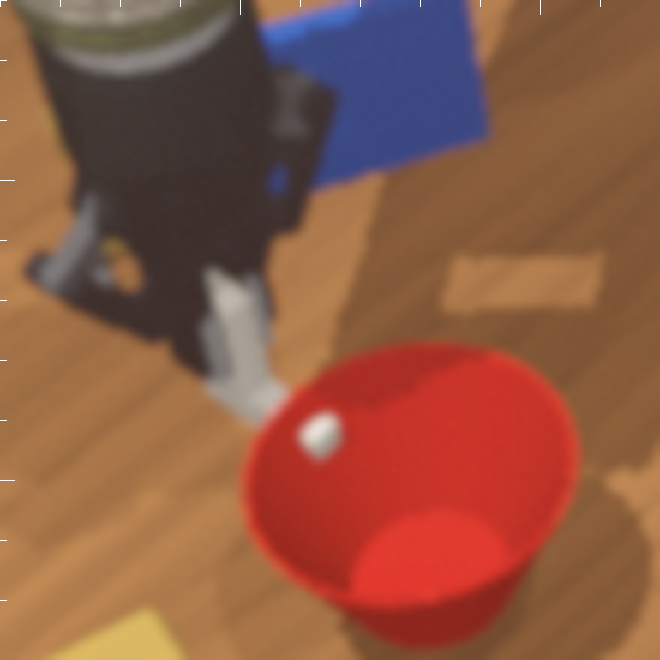

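View pics/p_bin.png

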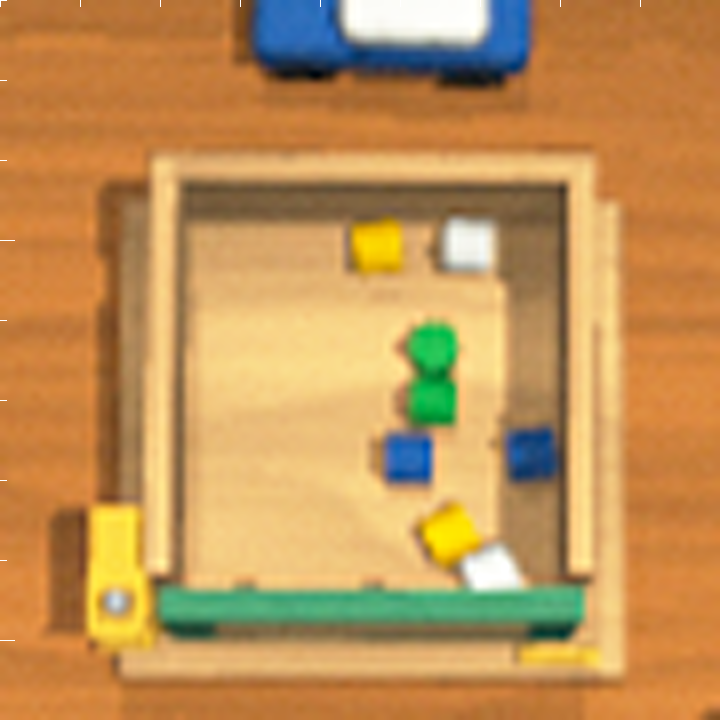

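All eight beads lie in the bin (top, inside (285–335, 197–245)): 2 yellow, 2 white, 2 green, 2 blue; gate unmoved; cup empty. Set the cup down.

{"op": "carry_out", "data": {"targets": [[[1,0,0,-4,0,0,0],[1,0,0,-8,0,0,0],[1,0,0,-10.5,0,0,0],[1,0,0,-11,0,0,0],[1,0,0,-11,0,0,0]]]}}

```text
time_s: 20.1
position: [0.4442, -0.3063, 0.0872]
tool_rot: [[-0.999, 0.001, 0.049], [-0.049, -0.0, -0.999], [-0.001, -1.0, 0.0]]
ft_force: [-1.8, 0.8, 4.0]
grip_width: 0.0128
```

Contact (+4 N). Release, rise straight.

{"op": "carry_out", "data": {"targets": [[[0.5,0,0,0,0,0,0],[0.5,0,0,0,0,0,0],[0.5,0,0,0,0,0,0],[0.5,0,0,0,0,0,0],[0.5,0,0,0,0,0,0],[0.5,0,0,15,0,0,0],[0.5,0,0,40,0,0,0],[0.5,0,0,80,0,0,0],[0.5,-20,0,120,0,0,0],[0.5,-60,0,150,0,0,0],[0.5,-90,0,150,0,0,0],[0.5,-90,0,150,0,0,0]]]}}

```text
time_s: 21.1
position: [0.3506, -0.3062, 0.2391]
tool_rot: [[-0.999, 0.001, 0.046], [-0.046, -0.003, -0.999], [-0.001, -1.0, 0.003]]
ft_force: [0.8, -0.5, -1.0]
grip_width: 0.0424
```

```bash
python3 - <<'E'
from fit import *
o=env.observe();print(o["position"],o["ft_force"],o["grip_width"],o["time_s"])
s=cam("scene");t=cam("top");cv2.imwrite("pics/q_sc.png",s["img"][:,:,::-1]);cv2.imwrite("pics/q_top.png",t["img"][:,:,::-1])
E
```

```text
[ 0.35057806 -0.30618528  0.23911506] [ 0.76314594 -0.49417599 -0.95221077] 0.04239907906219853 21.1
```

View pics/q_sc.png

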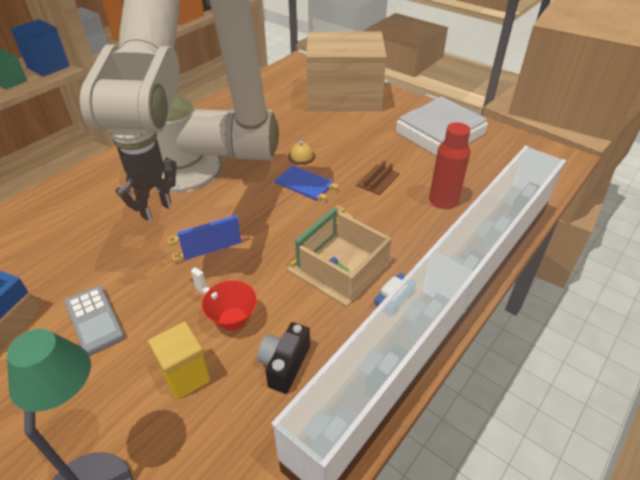

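View pics/q_top.png

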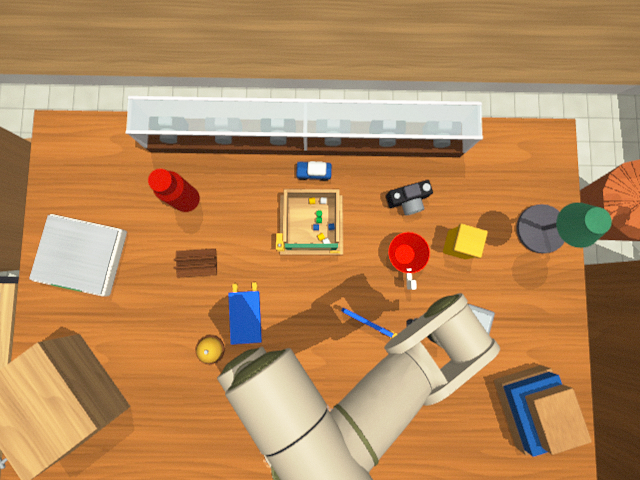

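The last pictures show the cup upright at its old spot (top ≈(408,253)), eight beads in the closed bin, and the flask, camera, car and tin in their old pixels. They also show one blue look-alike gate lying flat (top ≈(245,315)); it stood at the start. Lying flat, its 90 mm width is more than the jaws can span, so I leave it rather than risk the finished work.

```bash
python3 - <<'E'
from h import *
a=cv2.imread("pics/top0.png").astype(int);b=cv2.imread("pics/q_top.png").astype(int)
for n,(x0,y0,x1,y1) in dict(flask=(145,165,205,215),camera=(380,175,440,218),car=(290,158,336,184),tin=(450,220,492,262),cup=(385,230,432,275)).items():
    print(n,np.abs(a-b)[y0:y1,x0:x1].mean().round(2))
print(env.close_job())
E
```

```text
flask 3.82
camera 2.79
car 2.43
tin 2.24
cup 16.68
the job is handed in; nothing more can be done
None
```

The gate is hung and closed, all eight beads are in the bin, the empty cup stands upright on the counter, and the job is handed in at about 21 s. The hand-in reports no verdict, so the checks below are from my own pictures.

**Gate:** I hung the green gate on both pins and let it go. The last views show the pin inside the upper knuckle and the free end behind the brass lip. The lower knuckle was hidden in every view. I judged it seated from the gate's height when I let it go and from the low contact force.

**Beads and cup:** I tipped the cup to about 104° over the bin. Afterwards I counted all eight beads in it: two each of yellow, white, green and blue. The cup is back at its old spot.

**Bystanders:** The flask, camera, toy car and tea tin show no visible shift between the first and last top pictures.

**What went wrong:** One blue look-alike gate, standing at the start, now lies flat near the bin's front. It already looked down in the crop taken just after my first reach, so the arm probably knocked it over then. I noticed only at the end and did not set it back up, because its flat width of about 90 mm is more than the jaws can span.

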